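# Clamp a driver board in the notched board cradle

### The arm

A 6-joint arm with a two-finger parallel gripper is mounted at the origin on a cart in front of the work surface, level with it; the furniture and walls round the work are solid. World frame = base frame: x ahead of the robot, y to its left, z up, the work surface at z = 0. Lengths are in m, angles in rad, forces in N, time in s.
With the tool pointing down it reaches from about 0.35 to 0.775 m from the base axis. Payload 7.3 kg.
Tool frame: the origin (TCP) lies on the centre line of the jaws, within the pads' length; the fingertips stand 17 mm ahead of it and the grasp point (between the pads) lies 2 mm behind it (robot.tip_extent is the distance from the TCP to the fingertips, in m); z points along the fingers, y is the line along which they close (so a half turn about z gives the same grasp; the last joint's range is limited). The gripper opens to 92 mm and grips with 3 to 60 N. Pads are 19 mm wide; open, the fingers measure 130 mm over their backs; the gripper's body (75 mm by 190 mm) begins 47 mm behind the grasp point.
Start: joints at [1.037, 0.342, 1.524, -0, 1.275, -0.146], TCP at [0.199, 0.486, 0.219] pointing down, gripper open.
Joint ranges: [-2.53, 2.53], [-0.77, 2.02], [0.04, 2.7], [-1, 4.14], [0.28, 2.66], [-3.11, 3.11]. Speed limits (rad/s): [2.57, 2.57, 3.14, 3.14, 3.14, 3.14].

### API

Orientations are given as [roll, pitch, yaw] about the fixed x, y, z axes, in that order (R = Rz(yaw) Ry(pitch) Rx(roll)).
In Python, from cell import robot gives the robot as it stands.
- The arm moves only by the tool step_arm, never from a script. Its argument "motion" is a list of rows, each a list of 2 entries, a list of its own where there are three numbers: the shift along the tool's x, y, z in units of 60 mm (1.0 is 60 mm), then the turn about the tool's z in rad. In form: [[[x, y, z], spin], ...]. A call has 1 to 10 rows; each row is the pose to reach, as a shift and turn from the pose commanded when the call began, along the tool's axes at that moment; what a row does not reach only later rows make up. A row lasts 1/8 s, in which the tool goes at most 62.5 mm and 10.7 degrees, less where a joint would pass 70% of its speed; a pose out of reach is approached as far as the arm can. A call with a gripper value outside its range is refused whole. "hand" is the closure in counts, from 0 (fully open) to 255 (shut), set as the call begins (left out, the last holds). The fingers move at their own pace and stop on an object; "squeeze" is the grip in N (left out, the last holds). Time passes only in rows, so rows that repeat a pose let the fingers close. It gives the time, the measured TCP pose, the force, the opening and the grip force at its end, in the units of the state.
- robot.observe(): the state, without advancing time (a new reading comes with each control period).
- robot.read_camera(name): name is "scene" or "side" or "wrist"; returns a dict with "pixels" (480x640x3 uint8, red, green, blue), "intrinsics" (3x3 intrinsics, pixels), "xyz" and "rotation" of the camera in the world; the wrist camera has in their place "T_tool_cam" (4x4, takes a point from camera to tool coordinates, whose origin is the TCP and whose axes are the flange's). Camera axes: x right, y up, looking along -z (the intrinsics and any distortion apply to the point x, -y, -z); pixel columns grow to the right and rows downward; lengths in m; the calibration is good to about 2 mm. A picture is of the moment at which its call begins: read the wrist's pose just before it. There is no depth.
- robot.hand_in(): hands the job in; it is judged then, once.
The state is a dict: "time": time; "qpos": joint angles; "qvel": joint speeds; "joint_efforts": joint torques, N m; "tool_pos": TCP position; "tool_rot": TCP orientation; "contact_force": force on the tool from outside, world axes, zero at the start; "torque": the same for the moment, N m; "opening": finger opening in m; "grip_force": force on a finger pad.
Only numpy, scipy, OpenCV 4.12 (cv2) and the standard library are available. Lean on these libraries where they do the work, as an engineer would, in place of code of your own. Each camera call takes 0.05 s, during which the arm holds its last target. There are 200 camera calls.

### The job

Lay the loose driver board, parts side up, flat on the two rails of the board cradle, midway between the jaws and with its long side along the rails. Then lift the carriage's release bar clear of the notches and hold it up while you slide the carriage along, pushing the board against the sprung pad until its springs are well loaded but not hard against their stop, and let the bar go so that its tooth drops fully into a notch and the board stays firmly gripped. Do not crush the board or force the latch, and leave the capacitor, heat sink and screw bowl alone.

Things in the scene. Friction and masses are not known exactly. Their poses are not given: they have to be found in the camera images.
- cradle: Board cradle fixed to the bench: two aluminium rails along y (10 mm wide, their middles at x = -22 and +22 mm, 316 mm long, tops 35 mm above the bench) on two grey end feet; the board lies on the rails. Origin on the bench under its middle; +y runs along the rails away from the robot, towards the sprung pad, -x points to the left, z up.
- strip_middle (a point): Middle of the steel strip along the -x rail, on its top (34 mm high), axes like the cradle's. It has notches 8 mm apart (5 mm wide, 6 mm deep, 3 mm lands) from 62 mm to -y to 30 mm to +y of here; beyond, to -y, lies a long open parking slot.
- far_foot (a point): Top of the grey foot at the cradle's +y end, axes like the cradle's. Before it an end jaw is screwed to the rails wherever its last user left it (not measured): the face of its sprung pad (58 mm wide, top 61 mm above the bench) is at y = 60 to 95 mm in the cradle. Pushed to +y, the pad resists with 2.1 N at first touch, 0.7 N more per mm, and meets a hard stop after 14 mm (12 N).
- carriage: Carriage on the rails: grey block (62 mm across, 54 mm long, top 63 mm above the bench) with an upright jaw facing +y. Origin: middle of the jaw's face (58 mm wide) at rail-top height; axes like the cradle's. It starts parked, face at y = -88 to -68 mm in the cradle, and slides 135 mm along +y (about 1.5 N friction, 1 N more per 40 mm/s) with its release bar lifted; unlifted, the bar's tooth stops it at the first notch.
- bar_grip (a point): Middle of the release bar's black grip: round, 14 mm thick, 50 mm long, sticking out of the carriage along -x, free on all sides. Bar down, this point is 102 mm to -x and 28 mm to -y of the carriage's origin and 60 mm above the bench. Pinch it from above across its thickness (along the cradle's y); lifting it lifts the bar's tooth out of the strip.
- release_bar (a joint): Angle of the release bar, rad: 0 down, tooth in a notch; 0.11 to 0.2 tooth resting on a land; from 0.22 clear of the strip; 0.40 upper stop. Its axis runs along the cradle's y, 96 mm to +x of and 13 mm below the grip's middle as it lies down, so for 0.27 rad the grip rises 25 mm and draws back 7 mm to +x. A spring returns it (3 N at the grip when down, 4.5 N when lifted; it drops within 0.5 s).
- board_centre (a point): Centre of the driver board, a loose green circuit board with small parts on top: 52 x 75 mm, 20 mm high with its parts (the solid part is 15 mm high, this point 7.5 mm above its underside), about 60 g. Its y axis runs along the 75 mm side, z up. It starts on the bench; pinch it across the 52 mm width. Either end may face the sprung pad.
- big_capacitor: Blue capacitor can, 35 mm across, 60 mm high, standing loose left of the cradle; origin under its middle. Leave it alone.
- heat_sink: Black finned heat sink, 31 x 70 x 40 mm, standing loose between the vice and the big black amplifier; origin under its middle. Leave it alone.
- screw_bowl: White plastic bowl with screws, 85 mm across, 34 mm high, standing loose left of the board; origin under its middle. Leave it alone.
Things that resemble listed ones, but are neither listed nor needed, are in the scene too. What is shaped like the part that bears board_centre but brown is not meant.

How it is judged:
On the way, in this order (a step that is already met when the one before it is completed fails the run):
1. the board lies let go on the rails between the jaws, long side along them (z of board_centre in the frame of cradle between 0.038 and 0.047 m and x of board_centre in the frame of cradle between -0.014 and 0.014 m and angle between the y axis of board_centre and the y axis of cradle, either way round below 0.17 rad and angle between board_centre's own z axis and vertical below 0.1 rad and contact force between the fingers and driver_board below 0.1 N and y of carriage in the frame of cradle below -0.055 m), for 0.2 s.
2. the release bar is held up and the carriage has left its parking slot (value of joint release_bar above 0.15 rad and y of carriage in the frame of cradle above -0.04 m), for 0.1 s.
At the end, for the whole second after the job is handed in: Bar down, its tooth in a notch (under 0.04 rad); the carriage presses the board with 3.2 to 16 N against the sprung pad; the board rests level on both rails: centre 38 to 47 mm above the bench, within 14 mm of the middle line, within 0.17 rad of the rails; nothing moves (z of board_centre in the frame of cradle between 0.038 and 0.047 m and x of board_centre in the frame of cradle between -0.014 and 0.014 m and angle between the y axis of board_centre and the y axis of cradle, either way round below 0.17 rad and angle between board_centre's own z axis and vertical below 0.1 rad and value of joint release_bar below 0.04 rad and contact force between carriage and driver_board between 3.2 and 16 N and linear speed of each of driver_board, carriage below 0.01 m/s); the robot touches nothing.
It fails at once if the board is squeezed with more than 22 N (contact force between carriage and driver_board above 22 N).
It fails at once if the latch is forced: the bar's tooth bears on the notched strip with more than 60 N (contact force between release_bar and cradle above 60 N).
It fails at once if a bystander is moved by more than 20 mm (distance of any of big_capacitor, heat_sink, screw_bowl from where it was at the start of the episode above 0.02 m).
It also fails if it takes over 64 s, if anything falls off the work surface, if the arm or the gripper's body presses on something with over 40 N, if the wrist force passes 120 N, or if a joint passes its speed limit or range.

## Working session

There is one attempt and no reset: what is moved stays moved. The work goes in short steps, Python scripts to look and compute and a tool call to move; the robot and the scene stay as the last step left them, time stands still between calls to the robot, and variables do not carry over. Pictures are saved under pics/ and viewed, at most 10 in all, crops included, and the job is handed in when it is done.

Besides the shell and the picture viewer there is one more tool, called after "Request:" as a command line: name --argument value ..., lists and objects as JSON in quotes. step_arm: Moves the arm, as the interface text tells. Its arguments: {"type":"object","properties":{"motion":{"type":"array"},"hand":{"type":"number"},"squeeze":{"type":"number"}},"required":["motion"]}

```bash
mkdir -p pics; ls; cat > h.py <<'E'
import numpy as np, cv2, pickle
from scipy.spatial.transform import Rotation as R
from cell import robot
def snap(n,f=None):
    o=robot.observe(); c=robot.read_camera(n); c['tp']=np.array(o['tool_pos']); c['tr']=np.array(o['tool_rot'])
    if n=='wrist':
        T=np.eye(4); r=c['tr']; T[:3,:3]=R.from_euler('xyz',r).as_matrix() if r.size==3 else r; T[:3,3]=c['tp']
        W=T@np.array(c['T_tool_cam']); c['xyz']=W[:3,3]; c['rotation']=W[:3,:3]
    if f: cv2.imwrite('pics/'+f+'.png',c['pixels'][:,:,::-1]); pickle.dump(c,open('pics/'+f+'.pkl','wb'))
    return c
def load(f): return pickle.load(open('pics/'+f+'.pkl','rb'))
def ray(c,uv):
    K=np.array(c['intrinsics']); uv=np.atleast_2d(np.array(uv,float))
    d=np.c_[uv,np.ones(len(uv))]@np.linalg.inv(K).T*[1,-1,-1]
    return d@np.array(c['rotation']).T
def onz(c,uv,z):
    d=ray(c,uv); o=np.array(c['xyz']); return o+d*((z-o[2])/d[:,2])[:,None]
def proj(c,p):
    q=(np.atleast_2d(p)-np.array(c['xyz']))@np.array(c['rotation'])*[1,-1,-1]
    q=q@np.array(c['intrinsics']).T; return q[:,:2]/q[:,2:]
E
python3 - <<'E'
from h import *
print(robot.observe())
for n in ['scene','side','wrist']:
    c=snap(n,n+'0'); print(n,{k:np.round(v,3).tolist() for k,v in c.items() if k!='pixels'})
E
```

```text
pics
{'time': 0.0, 'qpos': array([ 1.03701556e+00,  3.42663254e-01,  1.52499269e+00,  2.37752781e-05,
        1.27540050e+00, -1.46003601e-01]), 'qvel': array([ 0.002075  , -0.00024756, -0.00119703, -0.00017452,  0.00065638,
        0.00069113]), 'joint_efforts': array([-1.41966043e-04, -4.31243312e+01, -2.44220889e+01,  7.19633955e-02,
        5.57232206e-02, -7.24821189e-05]), 'tool_pos': array([0.19828427, 0.48567661, 0.21878433]), 'tool_rot': array([-3.14014774e+00, -2.35453685e-04,  2.75380838e+00]), 'contact_force': array([ 0.68432878,  0.28276229, -0.28461713]), 'torque': array([-0.01666791,  0.01014085,  0.00086104]), 'grip_force': 0.0, 'opening': 0.09170314325921189}
scene {'intrinsics': [[505.025, 0.0, 312.212], [0.0, 505.025, 236.427], [0.0, 0.0, 1.0]], 'xyz': [-0.272, -0.519, 0.621], 'rotation': [1.036, -0.023, -1.048], 'tp': [0.198, 0.486, 0.219], 'tr': [-3.14, -0.0, 2.754]}
side {'intrinsics': [[623.596, 0.0, 310.157], [0.0, 623.596, 238.374], [0.0, 0.0, 1.0]], 'xyz': [-0.202, -0.638, 0.771], 'rotation': [0.916, 0.019, -0.945], 'tp': [0.198, 0.486, 0.219], 'tr': [-3.14, -0.0, 2.754]}
wrist {'intrinsics': [[408.031, 0.0, 313.962], [0.0, 408.031, 237.719], [0.0, 0.0, 1.0]], 'T_tool_cam': [[-0.001, 0.958, 0.285, 0.077], [1.0, 0.001, 0.0, 0.001], [-0.0, 0.285, -0.958, -0.165], [0.0, 0.0, 0.0, 1.0]], 'tp': [0.198, 0.486, 0.219], 'tr': [-3.14, -0.0, 2.754], 'xyz': [0.128, 0.516, 0.384], 'rotation': [[0.379, -0.887, -0.263], [0.925, 0.363, 0.109], [-0.001, -0.285, 0.959]]}
```

```bash
cat >> h.py <<'E'
_l=load
def fix(c):
    r=np.array(c['rotation']); c['rotation']=R.from_euler('xyz',r).as_matrix() if r.size==3 else r; return c
def load(f): return fix(_l(f))
_s=snap
def snap(n,f=None): return fix(_s(n,f))
E
```

```text
(no output)
```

View pics/scene0.png

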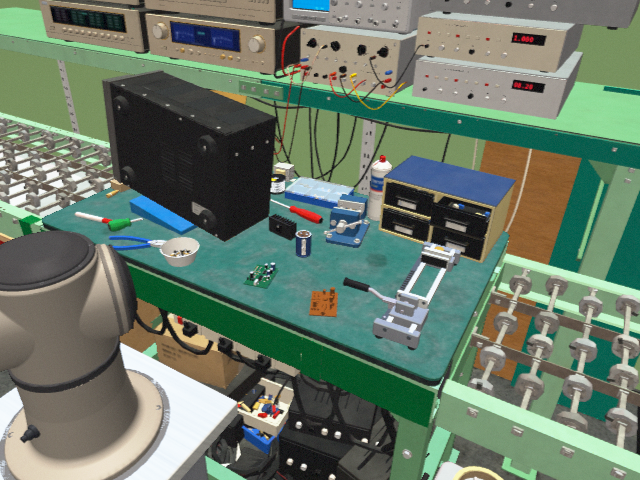

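View pics/side0.png

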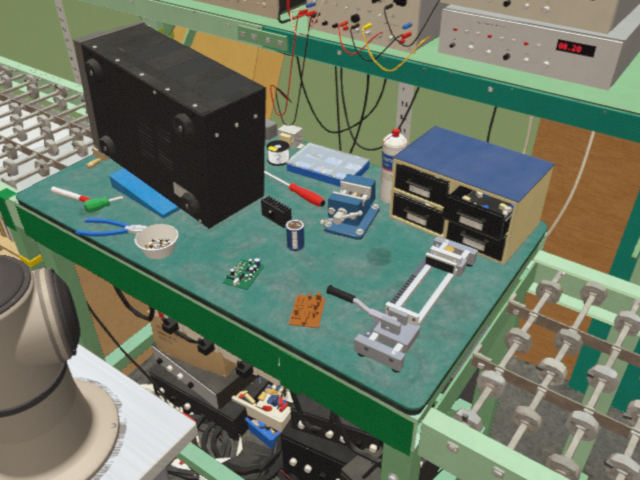

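Candidates for the board: the green board with parts at scene (262,274) / side (243,271); the brown look-alike at scene (323,303) / side (307,310), which is not meant. I choose the green one. The cradle is at side (415,300), with its grip at (340,294).

```bash
python3 - <<'E'
from h import *
c=load('side0'); s=load('scene0')
for n,a,b,z in [('board',(243,271),(262,274),.008),('brown',(307,310),(323,303),.008),('grip',(340,294),(356,285),.06),('cap',(295,235),(303,243),.03),('bowl',(156,241),(180,252),.02)]:
    print(n,onz(c,a,z).round(3),onz(s,b,z).round(3))
im=cv2.imread('pics/side0.png'); a=im[215:375,200:480]
cv2.imwrite('pics/crop0.png',cv2.resize(a,None,fx=2.8,fy=2.8,interpolation=cv2.INTER_CUBIC))
E
```

```text
board [[0.442 0.002 0.008]] [[ 0.441 -0.002  0.008]]
brown [[ 0.426 -0.159  0.008]] [[ 0.422 -0.159  0.008]]
grip [[ 0.445 -0.215  0.06 ]] [[ 0.444 -0.216  0.06 ]]
cap [[ 0.565 -0.029  0.03 ]] [[ 0.563 -0.029  0.03 ]]
bowl [[0.403 0.195 0.02 ]] [[0.401 0.188 0.02 ]]
```

View pics/crop0.png

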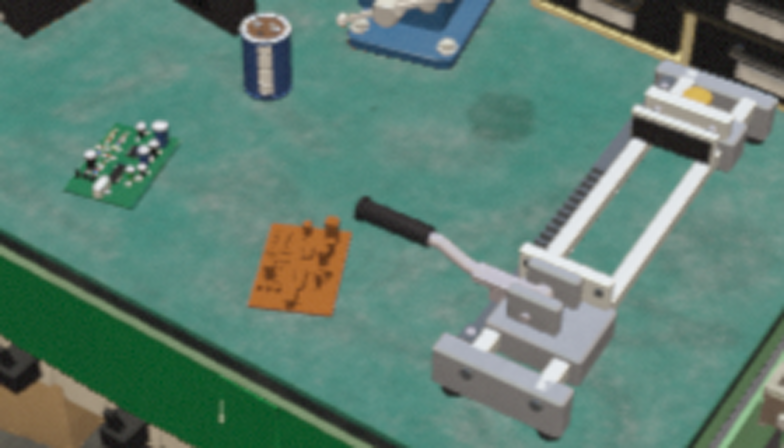

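The crop confirms the choice: green board with parts at crop (122,167), brown look-alike at (300,268). The carriage is parked at the near end, jaw at (565,270), pad at (673,135) and grip at (397,220).

```bash
cat >> h.py <<'E'
def go(xyz,yaw=None):
    "shift in tool axes (units of 60 mm) and spin to reach xyz,yaw"
    o=robot.observe(); p=np.array(o['tool_pos']); M=R.from_euler('xyz',o['tool_rot']).as_matrix()
    s=0 if yaw is None else (o['tool_rot'][2]-yaw+np.pi/2)%np.pi-np.pi/2
    print('go',np.round(M.T@(np.array(xyz)-p)/0.06,3).tolist(),'spin',round(s,3),'t',round(o['time'],2),'F',np.round(o['contact_force'],1),'q6',round(o['qpos'][5],2))
E
python3 - <<'E'
from h import *
c=load('side0')
f=lambda l:np.array(l)/2.8+[200,215]
print('board',onz(c,f([(125,122),(180,140),(128,208),(66,190)]),.003).round(3))
print('railL',onz(c,f([(640,145),(555,250)]),.035).round(3),'R',onz(c,f([(710,168),(620,290)]),.035).round(3))
print('pad',onz(c,f([(635,112),(718,155)]),.061).round(3))
print('amp corner',onz(c,(200,218),0).round(3), 'bowl..')
go([.45,-.13,.25],np.pi)
E
```

```text
board [[ 0.476  0.028  0.003]
 [ 0.483 -0.016  0.003]
 [ 0.41  -0.031  0.003]
 [ 0.4    0.014  0.003]]
railL [[ 0.62  -0.292  0.035]
 [ 0.503 -0.295  0.035]] R [[ 0.625 -0.339  0.035]
 [ 0.495 -0.343  0.035]]
pad [[ 0.619 -0.286  0.061]
 [ 0.61  -0.348  0.061]]
amp corner [[0.529 0.199 0.   ]] bowl..
go [-7.764, -7.915, -0.511] spin -0.388 t 0.15 F [-0.2  0.6  0.6] q6 -0.15
```

Request:
step_arm --motion '[[[-7.76,-7.9,-0.5],-0.39],[[-7.76,-7.9,-0.5],-0.39],[[-7.76,-7.9,-0.5],-0.39],[[-7.76,-7.9,-0.5],-0.39],[[-7.76,-7.9,-0.5],-0.39],[[-7.76,-7.9,-0.5],-0.39],[[-7.76,-7.9,-0.5],-0.39],[[-7.76,-7.9,-0.5],-0.39],[[-7.76,-7.9,-0.5],-0.39],[[-7.76,-7.9,-0.5],-0.39]]'

```text
time: 1.4
tool_pos: [0.4318, -0.0847, 0.2473]
tool_rot: [3.141, 0.0, -3.14]
contact_force: [0.3, 0.3, 0.5]
opening: 0.0917
grip_force: 0.0
```

```bash
python3 - <<'E'
from h import *
go([.45,-.13,.25],np.pi)
E
```

```text
go [-0.303, -0.755, -0.046] spin 0.002 t 1.4 F [0.3 0.3 0.5] q6 -1.94
```

Request:
step_arm --motion '[[[-0.3,-0.75,0],0],[[-0.3,-0.75,0],0],[[-0.3,-0.75,0],0]]'

```text
time: 1.78
tool_pos: [0.449, -0.127, 0.2468]
tool_rot: [3.141, -0.001, -3.14]
contact_force: [-0.6, 0.4, -0.2]
opening: 0.0916
grip_force: 0.0
```

```bash
python3 - <<'E'
from h import *
c=snap('wrist','w1'); print(c['tp'],c['tr'],c['xyz'])
E
```

```text
[ 0.44898209 -0.12698653  0.24676009] [ 3.14056251e+00 -1.18570947e-03 -3.13976995e+00] [ 0.37268394 -0.12608417  0.41208961]
```

View pics/w1.png

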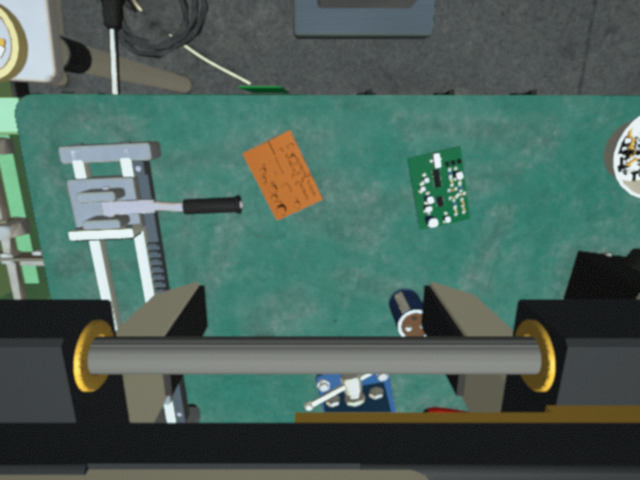

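The wrist view shows the green board at (440,187), the brown one at (283,175), the carriage at (105,200) with its grip at (212,205), and the rails running down at (100,270)/(150,270).

```bash
python3 - <<'E'
from h import *
c=load('w1'); im=c['pixels']; hsv=cv2.cvtColor(im,cv2.COLOR_RGB2HSV)
print(hsv[200,412+6],hsv[250,300],hsv[155,450])
m=cv2.inRange(hsv,(55,110,40),(78,255,255)); m[:,:380]=0;m[:,500:]=0;m[:130]=0;m[250:]=0
m=cv2.morphologyEx(m,cv2.MORPH_CLOSE,np.ones((7,7)))
cs,_=cv2.findContours(m,0,1); k=max(cs,key=cv2.contourArea); r=cv2.minAreaRect(k); print(r)
b=cv2.boxPoints(r)
for z in (0,.003,.015):
    P=onz(c,b,z); print(z,P.mean(0).round(4),[np.linalg.norm(P[i]-P[i-1]).round(4) for i in range(4)],P[:,:2].round(3).tolist())
# same in side view
# black grip
g=cv2.inRange(hsv,(0,0,0),(180,255,50)); g[:,:170]=0;g[:,260:]=0;g[:180]=0;g[230:]=0
cs,_=cv2.findContours(g,0,1); k=max(cs,key=cv2.contourArea); r=cv2.minAreaRect(k);print('grip',r, onz(c,cv2.boxPoints(r),.06).round(4).tolist(),onz(c,r[0],.06))
# rails/jaw edges along rows
e=hsv[:,:,2].astype(int); s=hsv[:,:,1]
for y in (255,270,285): print(y,''.join('#' if (s[y,x]<60 and e[y,x]>150) else '.' for x in range(70,190)))
cr=cv2.resize(im[130:310,50:260,::-1],None,fx=3.3,fy=3.3,interpolation=cv2.INTER_CUBIC); cv2.imwrite('pics/w1c.png',cr)
E
```

```text
[ 75 169 113] [ 84 121 126] [ 75 172 111]
((439.4189147949219, 187.5135498046875), (75.78793334960938, 53.92286682128906), 80.53767395019531)
0 [0.4425 0.0021 0.    ] [np.float64(0.0791), np.float64(0.0527), np.float64(0.0788), np.float64(0.0555)] [[0.409, -0.034], [0.4, 0.018], [0.476, 0.039], [0.486, -0.015]]
0.003 [0.442  0.0012 0.003 ] [np.float64(0.0785), np.float64(0.0523), np.float64(0.0783), np.float64(0.0551)] [[0.408, -0.034], [0.4, 0.017], [0.475, 0.038], [0.485, -0.016]]
0.015 [ 0.44   -0.0025  0.015 ] [np.float64(0.0762), np.float64(0.0508), np.float64(0.076), np.float64(0.0535)] [[0.407, -0.037], [0.399, 0.013], [0.472, 0.033], [0.481, -0.02]]
grip ((212.0, 204.0), (16.0, 56.0), 90.0) [[0.4391, -0.2391, 0.06], [0.439, -0.1902, 0.06], [0.4534, -0.191, 0.06], [0.4534, -0.2404, 0.06]] [[ 0.44616931 -0.21519677  0.06      ]]
255 .....................############.................................############..........................................
270 ........................############.................................############.......................................
285 ...........................############.................................###########.....................................
```

View pics/w1c.png

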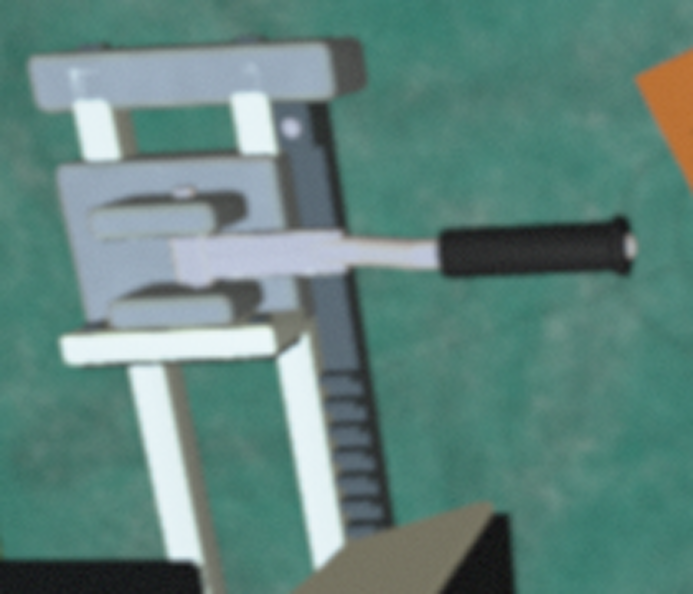

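The crop shows the carriage with its jaw's white top edge at crop (170,343), rails below it, the notches starting at crop (345,380), and the grip at (535,248).

```bash
python3 - <<'E'
from h import *
c=load('w1'); im=c['pixels']; hsv=cv2.cvtColor(im,cv2.COLOR_RGB2HSV)
P=onz(c,[(97,255),(103,285),(142,255),(147.5,285)],.035).round(4); print('rails',P.tolist())
f=lambda l:np.array(l)/3.3+[50,130]-.35
print('notch1',onz(c,f([(343,388)]),.034).round(4),'jaw top',onz(c,f([(62,352),(275,342)]),.063).round(4), 'near foot edge',onz(c,f([(40,105),(335,95)]),.035).round(4),'foot front',onz(c,f([(32,57),(330,43)]),.035).round(4))
m=cv2.inRange(hsv,(55,135,40),(79,255,255)); m[:,:380]=0;m[:,500:]=0;m[:130]=0;m[250:]=0
m=cv2.morphologyEx(m,cv2.MORPH_CLOSE,np.ones((9,9)))
k=max(cv2.findContours(m,0,1)[0],key=cv2.contourArea); h=cv2.convexHull(k)
q=cv2.approxPolyDP(h,6,True)[:,0]; print(q.tolist())
P=onz(c,k[:,0],.003)[:,:2].astype(np.float32)*1000
r=cv2.minAreaRect(P); print(r)
# centroid of area in rectified frame
for n in ('side0','scene0'):
    d=load(n); print(n, proj(d,[[.442,.001,.003]]).round(1))
E
```

```text
rails [[0.5021, -0.3372, 0.035], [0.5337, -0.336, 0.035], [0.5021, -0.2934, 0.035], [0.5337, -0.2916, 0.035]]
notch1 [[ 0.4944 -0.2816  0.034 ]] jaw top [[ 0.4749 -0.3443  0.063 ]
 [ 0.4721 -0.2865  0.063 ]] near foot edge [[ 0.4119 -0.3558  0.035 ]
 [ 0.4092 -0.274   0.035 ]] foot front [[ 0.3989 -0.3557  0.035 ]
 [ 0.3951 -0.2737  0.035 ]]
[[460, 147], [469, 218], [420, 229], [408, 159]]
((442.3420715332031, 0.9085502624511719), (75.70050811767578, 52.78793716430664), 13.436843872070312)
side0 [[243.8 273.2]]
scene0 [[261.1 275.2]]
```

```bash
python3 - <<'E'
from h import *
go([.4423,.001,.09],np.pi+.2345); go([.4423,.001,.0205],np.pi+.2345)
E
```

```text
go [0.104, 2.124, 2.618] spin -0.232 t 1.82 F [ 0.5 -0.9 -0. ] q6 -2.01
go [0.103, 2.123, 3.777] spin -0.232 t 1.82 F [ 0.5 -0.9 -0. ] q6 -2.01
```

Request:
step_arm --motion '[[[0.1,2.12,1.5],-0.23],[[0.1,2.12,2],-0.23],[[0.1,2.12,2.6],-0.23],[[0.1,2.12,2.6],-0.23],[[0.1,2.12,2.6],-0.23]]'

```text
time: 2.45
tool_pos: [0.4418, 0.0014, 0.0905]
tool_rot: [3.14, -0.003, -2.906]
contact_force: [0.2, 0.2, 0.4]
opening: 0.0918
grip_force: 0.0
```

```bash
python3 - <<'E'
from h import *
c=snap('wrist','w2'); im=c['pixels']; hsv=cv2.cvtColor(im,cv2.COLOR_RGB2HSV)
m=cv2.inRange(hsv,(55,135,40),(79,255,255)); m=cv2.morphologyEx(m,cv2.MORPH_CLOSE,np.ones((13,13)))
k=max(cv2.findContours(m,0,1)[0],key=cv2.contourArea); print(cv2.boundingRect(k))
P=onz(c,k[:,0],.003)[:,:2].astype(np.float32)*1000
print(cv2.minAreaRect(P))
cv2.imwrite('pics/w2.png',im[:,:,::-1])
go([.4423,.001,.0205],np.pi+.2345)
E
```

```text
(269, 182, 85, 112)
((442.1587219238281, 0.6492233276367188), (74.98193359375, 52.43159866333008), 13.304206848144531)
go [0.01, 0.009, 1.185] spin -0.0 t 2.5 F [ 1.1 -0.3  0.2] q6 -1.98
```

View pics/w2.png

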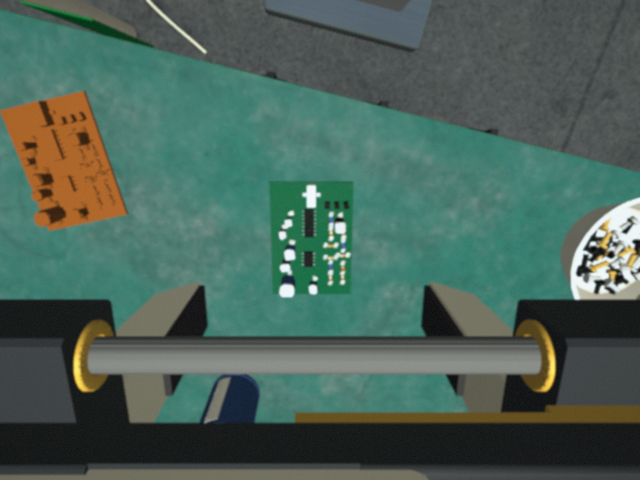

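The board sits square and centred under the fingers at (311,238), measuring 75 x 52 mm; descending.

Request:
step_arm --motion '[[[0,0,0.7],0],[[0,0,1.15],0],[[0,0,1.17],0],[[0,0,1.17],0]]'

```text
time: 3.0
tool_pos: [0.4444, -0.0007, 0.0224]
tool_rot: [-3.141, 0.002, -2.91]
contact_force: [0.9, 0.1, 0.0]
opening: 0.0919
grip_force: 0.0
```

Request:
step_arm --motion '[[[0,0,0],0],[[0,0,0],0],[[0,0,0],0],[[0,0,0],0],[[0,0,0],0],[[0,0,0],0]]' --hand 200 --squeeze 12

```text
time: 3.75
tool_pos: [0.4432, -0.0004, 0.0209]
tool_rot: [3.141, -0.0, -2.909]
contact_force: [0.1, -0.0, -0.0]
opening: 0.0362
grip_force: 0.0
```

```bash
python3 - <<'E'
from h import *
o=robot.observe(); print(o['opening'],o['grip_force'],o['tool_pos'])
c=snap('side','s3'); im=c['pixels']; u,v=proj(c,[o['tool_pos']])[0].astype(int); print(u,v)
cv2.imwrite('pics/s3c.png',cv2.resize(im[v-90:v+60,u-100:u+100,::-1],None,fx=4,fy=4))
E
```

```text
0.03621101679613622 0.0 [ 4.43241117e-01 -3.70383026e-04  2.09298207e-02]
244 265
```

View pics/s3c.png

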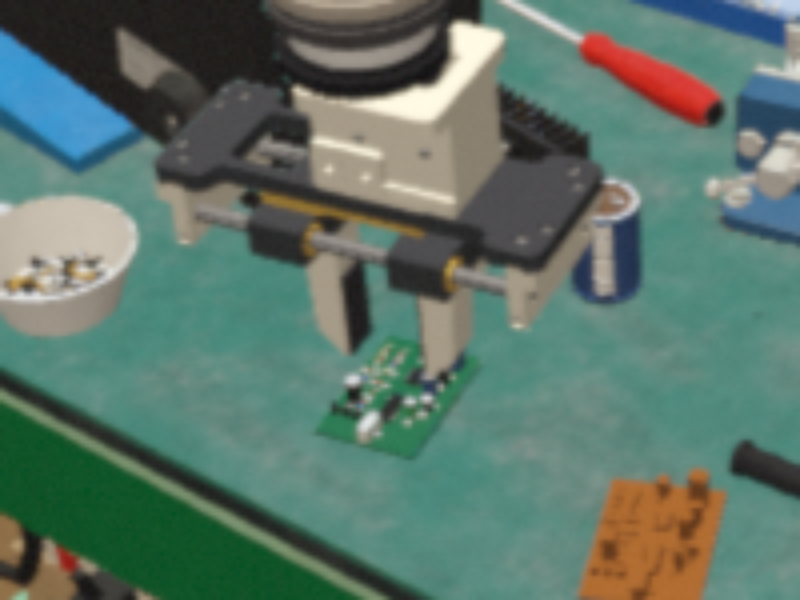

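The picture shows the fingertips (crop (350,345) and (440,375)) above the board, having closed over it rather than on its sides.

```bash
python3 - <<'E'
from h import *
print(robot.tip_extent, [a for a in dir(robot) if a[0]!='_'])
c=load('s3'); w=load('w2')
o=robot.observe(); M=R.from_euler('xyz',o['tool_rot']).as_matrix()
for e in (0,.017): print(e,(( proj(c,[np.array(o['tool_pos'])+M@[0,s*.018,e] for s in(-1,1)])-[144,175])*4).round(0).tolist())
E
```

```text
0.017 ['IKError', 'hand_in', 'observe', 'read_camera', 'tip_extent']
0 [[434.0, 373.0], [366.0, 355.0]]
0.017 [[437.0, 400.0], [369.0, 382.0]]
```

Request:
step_arm --motion '[[[0,0,0],0],[[0,0,0],0],[[0,0,0],0],[[0,0,0],0],[[0,0,0],0],[[0,0,0],0]]' --hand 0

```text
time: 4.55
tool_pos: [0.4433, -0.0004, 0.021]
tool_rot: [3.142, 0.0, -2.909]
contact_force: [0.6, -0.4, 0.8]
opening: 0.0878
grip_force: 0.0
```

```bash
python3 - <<'E'
from h import *
o=robot.observe(); print(o['opening'],o['grip_force'],o['tool_pos'],o['contact_force'])
c=snap('side','s4'); im=c['pixels']; hsv=cv2.cvtColor(im,cv2.COLOR_RGB2HSV)
w=snap('wrist','w4')
a=cv2.resize(im[175:325,144:344,::-1],None,fx=3,fy=3); b=cv2.resize(w['pixels'][:,:,::-1],(600,450))[:,150:450]; cv2.imwrite('pics/s4c.png',cv2.resize(np.hstack([a,b]),(800,400)))
E
```

```text
0.08776552780994647 0.0 [ 4.43315278e-01 -3.84980245e-04  2.09893294e-02] [ 0.56380751 -0.39298929  0.84928815]
```

View pics/s4c.png

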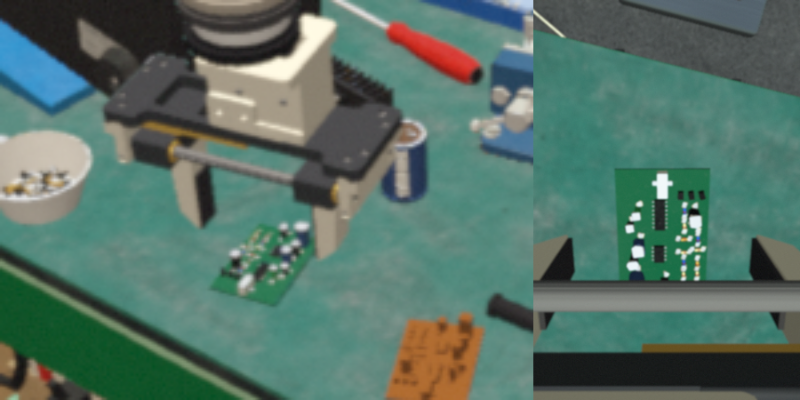

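The gripper is open again with the board unmoved; fingertips show at crop (200,228) and (330,258).

```bash
python3 - <<'E'
from h import *
c=load('s4'); o=robot.observe(); p=np.array(o['tool_pos']); M=R.from_euler('xyz',o['tool_rot']).as_matrix()
for uv in [(267.7,271.7),(219,260.5)]:
    for z in (0.0,.005,.01,.02): print(uv,z,((onz(c,uv,z)-p)@M).round(4)[0])
w=load('w4'); im=w['pixels']; hsv=cv2.cvtColor(im,cv2.COLOR_RGB2HSV)
m=cv2.inRange(hsv,(55,135,40),(79,255,255)); m[340:]=0
k=max(cv2.findContours(m,0,1)[0],key=cv2.contourArea)[:,0]
for z in (0,.003,.01,.015):
    print(z,((onz(w,k[k[:,1]<330],z)-p)@M).min(0).round(4),((onz(w,k[k[:,1]<330],z)-p)@M).max(0).round(4))
E
```

```text
(267.7, 271.7) 0.0 [-0.0226 -0.0369  0.021 ]
(267.7, 271.7) 0.005 [-0.0175 -0.0397  0.016 ]
(267.7, 271.7) 0.01 [-0.0123 -0.0426  0.011 ]
(267.7, 271.7) 0.02 [-0.002  -0.0482  0.001 ]
(219, 260.5) 0.0 [-0.0184  0.0664  0.021 ]
(219, 260.5) 0.005 [-0.0133  0.0629  0.016 ]
(219, 260.5) 0.01 [-0.0081  0.0594  0.011 ]
(219, 260.5) 0.02 [0.0021 0.0524 0.001 ]
0 [-0.0278 -0.0255  0.021 ] [0.0381 0.0279 0.021 ]
0.003 [-0.0261 -0.0251  0.018 ] [0.0387 0.0275 0.018 ]
0.01 [-0.0222 -0.0241  0.011 ] [0.0402 0.0265 0.011 ]
0.015 [-0.0194 -0.0234  0.006 ] [0.0412 0.0258 0.006 ]
```

Request:
step_arm --motion '[[[0,0,0.05],0],[[0,0,0.05],0]]'

```text
time: 4.9
tool_pos: [0.4431, -0.0003, 0.0177]
tool_rot: [3.141, -0.0, -2.909]
contact_force: [-0.6, 0.2, -0.3]
opening: 0.0917
grip_force: 0.0
```

Request:
step_arm --motion '[[[0,0,0.05],0],[[0,0,0.05],0]]'

```text
time: 5.15
tool_pos: [0.4431, -0.0004, 0.0147]
tool_rot: [3.141, -0.0, -2.909]
contact_force: [-0.6, -0.1, 0.1]
opening: 0.0917
grip_force: 0.0
```

Request:
step_arm --motion '[[[0,0,0.06],0],[[0,0,0.06],0]]'

```text
time: 5.4
tool_pos: [0.4431, -0.0003, 0.0111]
tool_rot: [3.141, -0.0, -2.909]
contact_force: [0.5, -1.1, -0.4]
opening: 0.0916
grip_force: 0.0
```

Request:
step_arm --motion '[[[0,0,0.06],0],[[0,0,0.06],0]]'

```text
time: 5.65
tool_pos: [0.443, -0.0003, 0.0075]
tool_rot: [3.141, -0.001, -2.909]
contact_force: [0.4, 0.6, 0.9]
opening: 0.0919
grip_force: 0.0
```

Request:
step_arm --motion '[[[0,0,0.05],0],[[0,0,0.05],0]]'

```text
time: 5.9
tool_pos: [0.4432, -0.0004, 0.0046]
tool_rot: [3.141, -0.0, -2.909]
contact_force: [1.8, 0.6, 0.2]
opening: 0.0922
grip_force: 0.0
```

Request:
step_arm --motion '[[[0,0,0.04],0],[[0,0,0.04],0]]'

```text
time: 6.15
tool_pos: [0.4432, -0.0004, 0.0022]
tool_rot: [3.141, -0.0, -2.909]
contact_force: [-0.2, -0.1, 0.7]
opening: 0.0917
grip_force: 0.0
```

Request:
step_arm --motion '[[[0,0,0.03],0],[[0,0,0.03],0]]'

```text
time: 6.4
tool_pos: [0.4432, -0.0004, 0.0005]
tool_rot: [3.141, -0.0, -2.909]
contact_force: [-0.6, -0.5, 0.3]
opening: 0.0917
grip_force: 0.0
```

```bash
python3 - <<'E'
from h import *
c=snap('side','s5'); im=c['pixels']; o=robot.observe(); print(o['tool_pos'],o['contact_force'])
cv2.imwrite('pics/s5c.png',cv2.resize(im[210:310,180:310,::-1],None,fx=6,fy=6,interpolation=cv2.INTER_CUBIC))
E
```

```text
[ 4.43220031e-01 -3.63369223e-04  5.09834591e-04] [-0.30490546  0.19486314  0.32261596]
```

View pics/s5c.png

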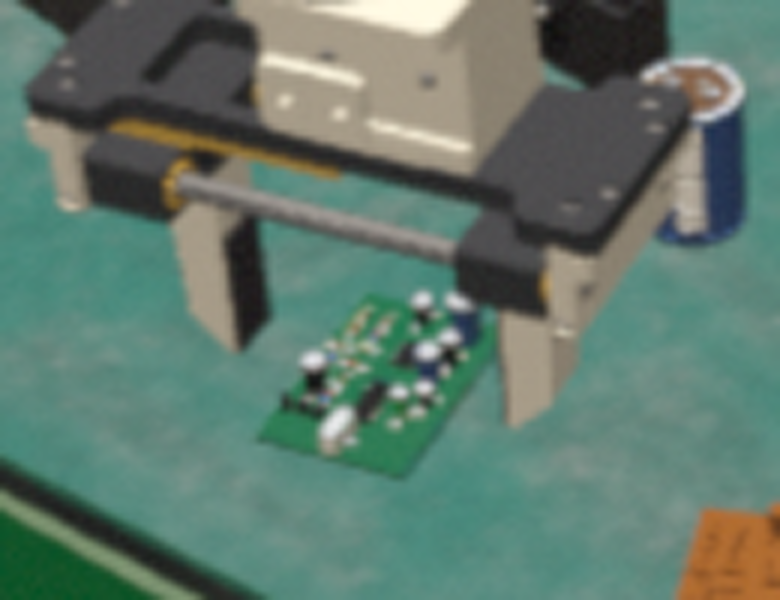

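The fingers stand either side of the board, tips at crop (235,350) and (512,428), apparently just above bench level.

```bash
python3 - <<'E'
from h import *
c=load('s5'); o=robot.observe(); p=np.array(o['tool_pos']); M=R.from_euler('xyz',o['tool_rot']).as_matrix()
for uv in [(265.3,281.3),(219.2,268.3)]:
    for z in (0.0,.005,.01,.015): q=((onz(c,uv,z)-p)@M)[0]; print(uv,z,q[:2].round(4))
E
```

```text
(265.3, 281.3) 0.0 [ 0.0038 -0.0447]
(265.3, 281.3) 0.005 [ 0.0088 -0.0475]
(265.3, 281.3) 0.01 [ 0.0138 -0.0503]
(265.3, 281.3) 0.015 [ 0.0188 -0.053 ]
(219.2, 268.3) 0.0 [0.0021 0.0544]
(219.2, 268.3) 0.005 [0.0071 0.051 ]
(219.2, 268.3) 0.01 [0.0121 0.0476]
(219.2, 268.3) 0.015 [0.0171 0.0442]
```

Request:
step_arm --motion '[[[0,0,0],0],[[0,0,0],0],[[0,0,0],0],[[0,0,0],0],[[0,0,0],0],[[0,0,0],0],[[0,0,0],0],[[0,0,0],0]]' --hand 200 --squeeze 12

```text
time: 7.45
tool_pos: [0.4433, -0.0004, 0.0006]
tool_rot: [3.142, 0.0, -2.909]
contact_force: [0.6, 0.4, 0.8]
opening: 0.0518
grip_force: 12.0
```

```bash
python3 - <<'E'
from h import *
go([.547,-.3134,.13],np.pi+.044)
E
```

```text
go [-0.482, -5.474, -2.157] spin 0.188 t 7.45 F [0.6 0.4 0.8] q6 -1.98
```

Request:
step_arm --motion '[[[0,0,-0.5],0],[[0,0,-1.3],0],[[0,0,-2.1],0],[[0,0,-2.1],0]]'

```text
time: 7.95
tool_pos: [0.4455, -0.0007, 0.1297]
tool_rot: [-3.139, 0.007, -2.909]
contact_force: [-0.6, 0.4, -0.1]
opening: 0.0516
grip_force: 12.0
```

Request:
step_arm --motion '[[[-0.05,-0.6,0],0.03],[[-0.12,-1.4,0],0.06],[[-0.2,-2.2,0],0.1],[[-0.27,-3,0],0.13],[[-0.34,-3.8,0],0.16],[[-0.41,-4.6,0],0.19],[[-0.46,-5.2,0],0.19],[[-0.48,-5.47,0],0.19],[[-0.48,-5.47,0],0.19],[[-0.48,-5.47,0],0.19]]'

```text
time: 9.2
tool_pos: [0.5462, -0.3121, 0.1254]
tool_rot: [3.14, -0.002, -3.099]
contact_force: [-0.6, 0.1, -0.7]
opening: 0.0518
grip_force: 12.0
```

```bash
python3 - <<'E'
from h import *
c=snap('wrist','w6'); im=c['pixels']; print(c['tp'],c['tr'])
cv2.imwrite('pics/w6.png',im[:,:,::-1])
go([.547,-.3134,.0365],np.pi+.044)
s=snap('side','s6')
cv2.imwrite('pics/cmp6.png',np.hstack([cv2.resize(im[60:360,100:520,::-1],None,fx=.95,fy=.95),cv2.resize(s['pixels'][200:380,320:490,::-1],(400,285),interpolation=cv2.INTER_CUBIC)]))
E
```

```text
[ 0.54620475 -0.31206107  0.12541451] [ 3.13983482e+00 -1.68937846e-03 -3.09907421e+00]
go [-0.011, -0.026, 1.489] spin -0.001 t 9.25 F [-0.7 -0.7  0.3] q6 -2.25
```

View pics/cmp6.png

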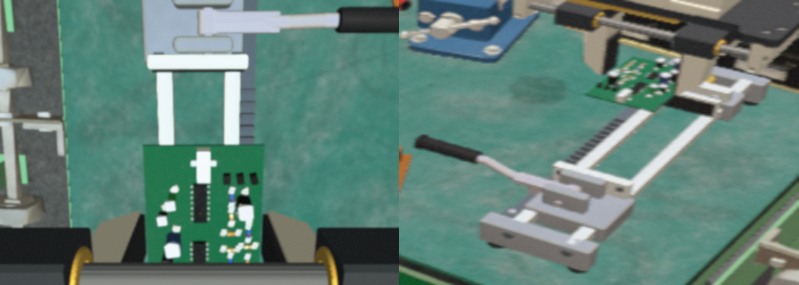

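The left half shows the held board at crop (203,205), square to the rails, with the jaw's top edge at (198,62). The right half shows it from the side, between jaw and pad. Now measuring numerically.

```bash
python3 - <<'E'
from h import *
c=load('w6'); im=c['pixels']; hsv=cv2.cvtColor(im,cv2.COLOR_RGB2HSV)
m=(hsv[:,:,1]<60)&(hsv[:,:,2]>170)
def runs(v):
    e=np.flatnonzero(np.diff(np.r_[0,v.astype(int),0])); return [(a,b-1) for a,b in zip(e[::2],e[1::2]) if b-a>5]
for y in (145,160,175,190,205): print(y,runs(m[y,230:400]) and [(a+230,b+230) for a,b in runs(m[y,230:400])])
for x in (265,280,310,330,345): print('col',x,[(a+90,b+90) for a,b in runs(m[90:170,x])])
g=cv2.inRange(hsv,(55,135,40),(79,255,255)); k=max(cv2.findContours(g,0,1)[0],key=cv2.contourArea)[:,0]; print(k.min(0),k.max(0))
L=[]
for y in (150,160,175,190,200):
    r=[(a+230,b+230) for a,b in runs(m[y,230:400])]
    if len(r)==2: mid=[(r[0][0]+r[0][1]+1)/2,(r[1][0]+r[1][1]+1)/2]; P=onz(c,[(mid[0],y),(mid[1],y)],.035); L.append(P.mean(0)); print(y,P.round(4).tolist())
L=np.array(L); f=np.polyfit(L[:,0],L[:,1],1); print('line',f,'y at .547',np.polyval(f,.547))
E
```

```text
145 [(np.int64(265), np.int64(281)), (np.int64(336), np.int64(352))]
160 [(np.int64(265), np.int64(281)), (np.int64(336), np.int64(352))]
175 [(np.int64(266), np.int64(281)), (np.int64(336), np.int64(352))]
190 [(np.int64(267), np.int64(282)), (np.int64(336), np.int64(351))]
205 [(np.int64(267), np.int64(282)), (np.int64(336), np.int64(351))]
col 265 [(np.int64(90), np.int64(114)), (np.int64(118), np.int64(132)), (np.int64(137), np.int64(164))]
col 280 [(np.int64(90), np.int64(132)), (np.int64(137), np.int64(169))]
col 310 [(np.int64(100), np.int64(113)), (np.int64(116), np.int64(132))]
col 330 [(np.int64(100), np.int64(113)), (np.int64(116), np.int64(132))]
col 345 [(np.int64(90), np.int64(113)), (np.int64(117), np.int64(132)), (np.int64(136), np.int64(169))]
[251 212] [378 336]
150 [[0.4905, -0.338, 0.035], [0.4887, -0.2944, 0.035]]
160 [[0.4966, -0.3379, 0.035], [0.4948, -0.294, 0.035]]
175 [[0.5058, -0.3375, 0.035], [0.504, -0.2934, 0.035]]
190 [[0.5152, -0.3367, 0.035], [0.5135, -0.2931, 0.035]]
200 [[0.5217, -0.3366, 0.035], [0.5199, -0.2927, 0.035]]
line [ 0.04992748 -0.34065156] y at .547 -0.31334122504964
```

Request:
step_arm --motion '[[[-0.01,0,0.5],0],[[-0.01,0,1.0],0],[[-0.01,0,1.3],0],[[-0.01,0,1.4],0],[[-0.01,0,1.42],0],[[-0.01,0,1.42],0]]'

```text
time: 10.05
tool_pos: [0.548, -0.3135, 0.0424]
tool_rot: [-3.141, 0.001, -3.099]
contact_force: [0.9, -0.4, -0.5]
opening: 0.0522
grip_force: 12.0
```

```bash
python3 - <<'E'
from h import *
go([.547,-.3134,.036],np.pi+.048)
c=load('w6'); print('jaw front', [onz(c,(310,133),z).round(4)[0].tolist() for z in (.061,.063,.07)])
E
```

```text
go [0.016, 0.002, 0.106] spin -0.006 t 10.05 F [ 0.9 -0.4 -0.5] q6 -2.25
jaw front [[0.4785, -0.3158, 0.061], [0.4784, -0.3158, 0.063], [0.4782, -0.3157, 0.07]]
```

Request:
step_arm --motion '[[[0.01,0,0.04],0],[[0.01,0,0.08],0],[[0.01,0,0.08],0],[[0.01,0,0.08],0]]'

```text
time: 10.55
tool_pos: [0.5468, -0.3132, 0.0366]
tool_rot: [3.142, 0.0, -3.099]
contact_force: [-0.5, 0.3, -0.1]
opening: 0.0523
grip_force: 12.0
```

Request:
step_arm --motion '[[[0,0,0.015],0],[[0,0,0.03],0],[[0,0,0.03],0]]'

```text
time: 10.92
tool_pos: [0.5469, -0.3132, 0.0356]
tool_rot: [-3.141, 0.0, -3.099]
contact_force: [-1.6, 1.3, 5.5]
opening: 0.0515
grip_force: 12.0
```

Request:
step_arm --motion '[[[0,0,-0.01],0],[[0,0,-0.01],0],[[0,0,-0.01],0],[[0,0,-0.01],0],[[0,0,-0.01],0]]' --hand 0

```text
time: 11.55
tool_pos: [0.5468, -0.3131, 0.0353]
tool_rot: [3.141, -0.0, -3.099]
contact_force: [-0.4, -0.1, 0.0]
opening: 0.0914
grip_force: 0.0
```

Request:
step_arm --motion '[[[0,0,-0.4],0],[[0,0,-1],0],[[0,0,-1.8],0],[[0,0,-2],0],[[0,0,-2],0]]'

```text
time: 12.18
tool_pos: [0.547, -0.3132, 0.1558]
tool_rot: [-3.141, 0.001, -3.099]
contact_force: [0.3, -0.1, 0.2]
opening: 0.0921
grip_force: 0.0
```

```bash
python3 - <<'E'
from h import *
c=snap('wrist','w7'); im=c['pixels']; hsv=cv2.cvtColor(im,cv2.COLOR_RGB2HSV)
g=cv2.inRange(hsv,(55,135,40),(79,255,255)); g=cv2.morphologyEx(g,cv2.MORPH_CLOSE,np.ones((13,13)))
k=max(cv2.findContours(g,0,1)[0],key=cv2.contourArea); 
for z in(.037,.04): print(cv2.minAreaRect(onz(c,k[:,0],z)[:,:2].astype(np.float32)*1000))
go([.446,-.2152,.13],np.pi/2+.048)
go([.446,-.2152,.13],-np.pi/2+.048)
E
```

```text
((546.2493896484375, -311.558837890625), (75.9530258178711, 51.275482177734375), 2.4588770866394043)
((545.4479370117188, -311.5970153808594), (75.150634765625, 50.733848571777344), 2.458862543106079)
go [1.603, 1.696, 0.41] spin 1.565 t 12.22 F [ 0.2  0.6 -0.2] q6 -2.25
go [1.603, 1.696, 0.41] spin 1.565 t 12.22 F [ 0.2  0.6 -0.2] q6 -2.25
```

Request:
step_arm --motion '[[[0.3,0.3,0],0.18],[[0.6,0.6,0],0.36],[[1,1,0],0.54],[[1.3,1.3,0],0.72],[[1.6,1.7,0.1],0.9],[[1.6,1.7,0.2],1.08],[[1.6,1.7,0.3],1.26],[[1.6,1.7,0.4],1.44],[[1.6,1.7,0.4],1.56],[[1.6,1.7,0.4],1.56]]'

```text
time: 13.48
tool_pos: [0.4457, -0.2147, 0.1298]
tool_rot: [-3.139, -0.002, 1.625]
contact_force: [-0.4, -0.3, 0.1]
opening: 0.0917
grip_force: 0.0
```

```bash
cat > grip.py <<'E'
from h import *
def meas(n):
    c=snap('wrist',n); im=c['pixels']; hsv=cv2.cvtColor(im,cv2.COLOR_RGB2HSV)
    p=proj(c,[[.446,-.2152,.06]])[0]; print('expect px',p.round(0))
    return c,hsv,p
E
python3 - <<'E'
from grip import *
c,hsv,p=meas('w8')
g=cv2.inRange(hsv,(0,0,0),(180,255,55)); u,v=p.astype(int)
M=np.zeros_like(g); M[max(v-60,0):v+60,max(u-60,0):u+60]=1; g=g*M
for k in cv2.findContours(g,0,1)[0]:
    if cv2.contourArea(k)>300:
        r=cv2.minAreaRect(k); P=onz(c,cv2.boxPoints(r),.06); print(np.round(r[0],1),np.round(r[1],1),P.mean(0).round(4),P[:,:2].round(4).tolist())
go([.446,-.2152,.038],np.pi/2+.048)
# pad/jaw: low-sat map along centre line, project centre line
for y in np.arange(-.06,.12,.01):pass
E
```

```text
expect px [314. 252.]
[314.  251.3] [26.  79.9] [ 0.4462 -0.2155  0.06  ] [[0.4381, -0.241], [0.4385, -0.1899], [0.4539, -0.19], [0.4543, -0.2411]]
go [-0.009, 0.004, 1.535] spin 0.008 t 13.53 F [ 1.  -0.4  0. ] q6 -0.66
```

Request:
step_arm --motion '[[[0,0,0.6],0],[[0,0,1.1],0],[[0,0,1.4],0],[[0,0,1.53],0],[[0,0,1.53],0]]'

```text
time: 14.15
tool_pos: [0.4464, -0.2152, 0.0392]
tool_rot: [-3.141, -0.001, 1.625]
contact_force: [0.4, 0.4, 1.4]
opening: 0.0915
grip_force: 0.0
```

Request:
step_arm --motion '[[[0,0,0],0],[[0,0,0],0],[[0,0,0],0],[[0,0,0],0],[[0,0,0],0],[[0,0,0],0],[[0,0,0],0],[[0,0,0],0],[[0,0,0],0],[[0,0,0],0]]' --hand 255 --squeeze 20

```text
time: 15.4
tool_pos: [0.4467, -0.2153, 0.0396]
tool_rot: [3.141, -0.0, 1.624]
contact_force: [0.4, 0.2, 0.1]
opening: 0.0133
grip_force: 20.0
```

Request:
step_arm --motion '[[[-0.02,0,-0.12],0],[[-0.05,0,-0.24],0],[[-0.09,0,-0.35],0],[[-0.13,0,-0.45],0],[[-0.13,0,-0.45],0],[[-0.13,0,-0.45],0]]'

```text
time: 16.15
tool_pos: [0.4468, -0.2227, 0.0664]
tool_rot: [-3.141, -0.001, 1.624]
contact_force: [0.0, 2.4, -5.3]
opening: 0.0133
grip_force: 20.0
```

```bash
python3 - <<'E'
from h import *
c=snap('wrist','w9'); o=robot.observe(); print(o['tool_pos'],o['contact_force'],o['opening'])
hsv=cv2.cvtColor(c['pixels'],cv2.COLOR_RGB2HSV)
# board & pad along cradle centre line
b=np.array([.555,-.3129]); ey=np.array([np.cos(.0495),np.sin(.0495)])
g=cv2.inRange(hsv,(55,135,40),(79,255,255)); k=max(cv2.findContours(g,0,1)[0],key=cv2.contourArea)[:,0]; P=onz(c,k,.037)[:,:2]; q=(P-b)@ey; print('board seen y',q.min(),q.max())
print(proj(c,[[*(b+ey*t),.061] for t in(0,.05,.06,.07,.08,.1)]).round(0).tolist())
for n in('side','scene'):
    d=snap(n,n+'9'); h=cv2.cvtColor(d['pixels'],cv2.COLOR_RGB2HSV)
    ts=np.arange(.04,.11,.002)
    for z in (.061,): 
        px=proj(d,[[*(b+ey*t),z] for t in ts]).round().astype(int); print(n,[(int(t*1000+.5),*map(int,h[v,u])) for t,(u,v) in zip(ts,px)])
E
```

```text
[ 0.44676371 -0.22269326  0.06635587] [-0.54920201  3.16701039 -5.12668019] 0.013439753876214452
board seen y 0.003131406656116892 0.029567612012079487
[[511.0, 464.0], [607.0, 464.0], [626.0, 464.0], [645.0, 464.0], [664.0, 464.0], [702.0, 464.0]]
side [(40, 80, 62, 107), (42, 81, 85, 84), (44, 80, 19, 40), (46, 165, 32, 32), (48, 165, 32, 32), (50, 0, 8, 33), (52, 12, 36, 35), (54, 12, 36, 35), (56, 0, 36, 35), (58, 0, 36, 35), (60, 13, 37, 48), (62, 18, 29, 107), (64, 21, 30, 138), (66, 25, 17, 182), (68, 33, 12, 207), (70, 90, 5, 226), (72, 30, 4, 190), (74, 30, 4, 190), (76, 20, 23, 164), (78, 19, 25, 161), (80, 21, 27, 160), (82, 21, 26, 165), (84, 21, 26, 165), (86, 39, 12, 218), (88, 39, 12, 218), (90, 96, 5, 236), (92, 102, 5, 235), (94, 98, 4, 234), (96, 20, 53, 223), (98, 20, 53, 223), (100, 22, 136, 218), (102, 23, 148, 216), (104, 22, 145, 217), (106, 22, 145, 216), (108, 22, 145, 216)]
scene [(40, 24, 44, 29), (42, 144, 46, 28), (44, 144, 46, 28), (46, 12, 43, 30), (48, 12, 43, 30), (50, 150, 15, 34), (52, 150, 15, 34), (54, 0, 34, 30), (56, 13, 54, 33), (58, 15, 16, 96), (60, 15, 16, 96), (62, 16, 20, 162), (64, 35, 16, 193), (66, 35, 16, 193), (68, 103, 9, 252), (70, 103, 9, 252), (72, 17, 38, 180), (74, 17, 38, 180), (76, 25, 18, 168), (78, 25, 18, 168), (80, 23, 14, 160), (82, 23, 14, 160), (84, 95, 6, 252), (86, 95, 6, 252), (88, 101, 8, 253), (90, 99, 7, 253), (92, 99, 7, 253), (94, 23, 89, 239), (96, 22, 123, 237), (98, 23, 159, 237), (100, 23, 159, 237), (102, 23, 159, 237), (104, 23, 163, 235), (106, 23, 163, 235), (108, 18, 23, 202)]
```

Request:
step_arm --motion '[[[0,0.08,0],0],[[0,0.16,0],0],[[0,0.24,0],0],[[0,0.32,0],0],[[0,0.4,0],0],[[0,0.48,0],0],[[0,0.56,0],0],[[0,0.64,0],0],[[0,0.72,0],0],[[0,0.8,0],0]]'

```text
time: 17.55
tool_pos: [0.4952, -0.2205, 0.0665]
tool_rot: [-3.142, -0.0, 1.624]
contact_force: [-2.9, 3.7, -4.8]
opening: 0.0132
grip_force: 20.0
```

Request:
step_arm --motion '[[[0,0.04,0],0],[[0,0.08,0],0],[[0,0.12,0],0],[[0,0.12,0],0]]'

```text
time: 18.05
tool_pos: [0.5026, -0.2202, 0.0667]
tool_rot: [3.141, 0.0, 1.624]
contact_force: [-0.6, 4.2, -5.1]
opening: 0.0133
grip_force: 20.0
```

Request:
step_arm --motion '[[[0,0.03,0],0],[[0,0.06,0],0],[[0,0.06,0],0]]'

```text
time: 18.42
tool_pos: [0.506, -0.22, 0.0666]
tool_rot: [3.141, 0.0, 1.624]
contact_force: [-1.0, 3.7, -4.6]
opening: 0.0136
grip_force: 20.0
```

Request:
step_arm --motion '[[[0,0.03,0],0],[[0,0.05,0],0],[[0,0.05,0],0]]'

```text
time: 18.8
tool_pos: [0.509, -0.2198, 0.0666]
tool_rot: [3.141, 0.0, 1.624]
contact_force: [-1.9, 4.4, -4.9]
opening: 0.0134
grip_force: 20.0
```

Request:
step_arm --motion '[[[0,0.03,0],0],[[0,0.05,0],0],[[0,0.05,0],0]]'

```text
time: 19.18
tool_pos: [0.512, -0.2197, 0.0666]
tool_rot: [3.141, 0.0, 1.624]
contact_force: [-2.2, 4.7, -4.9]
opening: 0.0132
grip_force: 20.0
```

Request:
step_arm --motion '[[[0,0.03,0],0],[[0,0.05,0],0],[[0,0.05,0],0]]'

```text
time: 19.55
tool_pos: [0.5147, -0.2195, 0.0665]
tool_rot: [-3.141, -0.0, 1.624]
contact_force: [-2.1, 3.4, -5.7]
opening: 0.0135
grip_force: 20.0
```

Request:
step_arm --motion '[[[0,0.02,0],0],[[0,0.03,0],0],[[0,0.03,0],0]]'

```text
time: 19.92
tool_pos: [0.5159, -0.2194, 0.0663]
tool_rot: [-3.14, -0.0, 1.624]
contact_force: [-3.2, 2.7, -3.9]
opening: 0.0131
grip_force: 20.0
```

```bash
cat > pad.py <<'E'
import sys
from h import *
b=np.array([.555,-.3129]); ey=np.array([np.cos(.0495),np.sin(.0495)])
for n in('side','scene'):
    d=snap(n,n+sys.argv[1]); h=cv2.cvtColor(d['pixels'],cv2.COLOR_RGB2HSV)
    ts=np.arange(.04,.11,.002); px=proj(d,[[*(b+ey*t),.061] for t in ts]).round().astype(int); print(n,'V',[(round(t*1000),int(h[v,u][2])) for t,(u,v) in zip(ts,px)])
    g=cv2.inRange(h,(55,135,40),(79,255,255)); g=cv2.morphologyEx(g,cv2.MORPH_CLOSE,np.ones((3,3)))
    u,v=proj(d,[[.57,-.312,.037]])[0].astype(int); z=np.zeros_like(g); z[v-45:v+45,u-45:u+45]=1
    ks=[k[:,0] for k in cv2.findContours(g*z,0,1)[0]]; k=max(ks,key=len); q=(onz(d,k,.037)[:,:2]-b)@np.c_[ey,[ey[1],-ey[0]]]; print('board y,x min/max',q.min(0).round(4),q.max(0).round(4))
o=robot.observe(); print(o['tool_pos'],o['contact_force'])
E
python3 pad.py 10
```

```text
side V [(40, 119), (42, 115), (44, 121), (46, 178), (48, 178), (50, 129), (52, 47), (54, 47), (56, 38), (58, 38), (60, 39), (62, 72), (64, 97), (66, 161), (68, 173), (70, 224), (72, 212), (74, 212), (76, 176), (78, 170), (80, 161), (82, 165), (84, 165), (86, 217), (88, 217), (90, 236), (92, 235), (94, 234), (96, 222), (98, 222), (100, 218), (102, 216), (104, 217), (106, 216), (108, 217)]
board y,x min/max [ 0.0198 -0.026 ] [0.071  0.0065]
scene V [(40, 162), (42, 159), (44, 159), (46, 47), (48, 47), (50, 23), (52, 23), (54, 28), (56, 25), (58, 50), (60, 50), (62, 159), (64, 159), (66, 159), (68, 250), (70, 250), (72, 192), (74, 192), (76, 168), (78, 168), (80, 163), (82, 163), (84, 252), (86, 252), (88, 253), (90, 254), (92, 254), (94, 238), (96, 236), (98, 235), (100, 235), (102, 235), (104, 236), (106, 236), (108, 200)]
board y,x min/max [ 0.027 -0.026] [0.0705 0.0123]
[ 0.51590315 -0.21937205  0.0663374 ] [-5.45225088  2.71716225 -5.15579588]
```

Request:
step_arm --motion '[[[0,0.02,0],0],[[0,0.03,0],0],[[0,0.03,0],0],[[0,0.03,0],0]]'

```text
time: 20.52
tool_pos: [0.5173, -0.2192, 0.0662]
tool_rot: [-3.139, -0.001, 1.624]
contact_force: [-5.4, 3.5, -5.3]
opening: 0.0131
grip_force: 20.0
```

Request:
step_arm --motion '[[[0,0.02,0],0],[[0,0.03,0],0],[[0,0.03,0],0],[[0,0.03,0],0]]'

```text
time: 21.02
tool_pos: [0.5188, -0.2191, 0.0661]
tool_rot: [-3.139, -0.001, 1.624]
contact_force: [-6.9, 1.8, -5.3]
opening: 0.0134
grip_force: 20.0
```

Request:
step_arm --motion '[[[0,0.02,0],0],[[0,0.03,0],0],[[0,0.03,0],0],[[0,0.03,0],0]]'

```text
time: 21.52
tool_pos: [0.5203, -0.2189, 0.066]
tool_rot: [-3.138, -0.001, 1.624]
contact_force: [-7.4, 2.8, -4.9]
opening: 0.0134
grip_force: 20.0
```

Request:
step_arm --motion '[[[0.04,0,0.1],0],[[0.075,0,0.19],0],[[0.09,0,0.25],0],[[0.1,0,0.29],0],[[0.1,0,0.29],0]]'

```text
time: 22.15
tool_pos: [0.5206, -0.214, 0.0509]
tool_rot: [-3.14, 0.002, 1.624]
contact_force: [-12.5, 1.6, 11.7]
opening: 0.0133
grip_force: 20.0
```

Request:
step_arm --motion '[[[0,0,-0.02],0],[[0,0.02,-0.02],0],[[0,0.02,-0.02],0]]'

```text
time: 22.52
tool_pos: [0.5207, -0.2141, 0.0516]
tool_rot: [-3.138, 0.001, 1.624]
contact_force: [-14.7, 0.2, 8.7]
opening: 0.0132
grip_force: 20.0
```

Request:
step_arm --motion '[[[0,0.02,0],0],[[0,0.02,0],0]]'

```text
time: 22.78
tool_pos: [0.5208, -0.214, 0.0513]
tool_rot: [-3.135, 0.001, 1.625]
contact_force: [-18.1, -1.4, 9.2]
opening: 0.0131
grip_force: 20.0
```

Request:
step_arm --motion '[[[0,0.02,0],0],[[0,0.02,0],0]]'

```text
time: 23.02
tool_pos: [0.521, -0.2139, 0.0511]
tool_rot: [-3.133, -0.0, 1.625]
contact_force: [-21.0, -1.9, 10.3]
opening: 0.013
grip_force: 20.0
```

Request:
step_arm --motion '[[[0,-0.03,0],0],[[0,-0.06,0],0],[[0,-0.06,0],0]]'

```text
time: 23.4
tool_pos: [0.5206, -0.2143, 0.0519]
tool_rot: [-3.14, 0.002, 1.624]
contact_force: [-11.2, 0.7, 8.8]
opening: 0.0132
grip_force: 20.0
```

Request:
step_arm --motion '[[[0,-0.02,0],0],[[0,-0.02,0],0]]'

```text
time: 23.65
tool_pos: [0.5205, -0.2144, 0.0521]
tool_rot: [3.141, 0.002, 1.624]
contact_force: [-7.3, 1.3, 6.1]
opening: 0.0133
grip_force: 20.0
```

Request:
step_arm --motion '[[[-0.02,0,-0.1],0],[[-0.05,0,-0.2],0],[[-0.05,0,-0.2],0]]'

```text
time: 24.02
tool_pos: [0.5203, -0.2175, 0.0626]
tool_rot: [-3.141, 0.002, 1.624]
contact_force: [-4.4, -2.2, -7.1]
opening: 0.0131
grip_force: 20.0
```

Request:
step_arm --motion '[[[0,0.02,0],0],[[0,0.05,0],0],[[0,0.05,0],0]]'

```text
time: 24.4
tool_pos: [0.522, -0.2171, 0.0618]
tool_rot: [-3.138, 0.001, 1.624]
contact_force: [-8.6, -2.3, -7.5]
opening: 0.013
grip_force: 20.0
```

Request:
step_arm --motion '[[[0.02,0,0.04],0],[[0.03,0,0.08],0],[[0.03,0,0.08],0]]'

```text
time: 24.78
tool_pos: [0.522, -0.2155, 0.0572]
tool_rot: [-3.139, 0.001, 1.624]
contact_force: [-8.3, -4.6, -4.6]
opening: 0.0134
grip_force: 20.0
```

Request:
step_arm --motion '[[[0.01,0,0.03],0],[[0.01,0,0.03],0]]'

```text
time: 25.02
tool_pos: [0.5221, -0.215, 0.0556]
tool_rot: [-3.139, 0.001, 1.624]
contact_force: [-9.6, -3.0, -3.0]
opening: 0.0135
grip_force: 20.0
```

Request:
step_arm --motion '[[[0.01,0,0.03],0],[[0.01,0,0.03],0]]'

```text
time: 25.28
tool_pos: [0.5224, -0.2145, 0.0541]
tool_rot: [-3.14, 0.002, 1.624]
contact_force: [-7.9, -3.2, -2.3]
opening: 0.0135
grip_force: 20.0
```

Request:
step_arm --motion '[[[0.005,0,0.02],0],[[0.005,0,0.02],0],[[0.005,0,0.02],0]]'

```text
time: 25.65
tool_pos: [0.5226, -0.2142, 0.0531]
tool_rot: [-3.14, 0.002, 1.624]
contact_force: [-7.4, -3.2, -2.6]
opening: 0.013
grip_force: 20.0
```

Request:
step_arm --motion '[[[0.005,0,0.025],0],[[0.005,0,0.025],0],[[0.005,0,0.025],0]]'

```text
time: 26.02
tool_pos: [0.5231, -0.2138, 0.0517]
tool_rot: [-3.141, 0.002, 1.624]
contact_force: [-6.0, -1.9, -2.5]
opening: 0.0132
grip_force: 20.0
```

Request:
step_arm --motion '[[[0,0,0],0]]'

```text
time: 26.15
tool_pos: [0.5231, -0.2138, 0.0517]
tool_rot: [-3.141, 0.002, 1.624]
contact_force: [-6.7, -1.8, -3.5]
opening: 0.0131
grip_force: 20.0
```

Request:
step_arm --motion '[[[0.005,0,0.03],0],[[0.005,0,0.03],0],[[0.005,0,0.03],0]]'

```text
time: 26.52
tool_pos: [0.5233, -0.2134, 0.05]
tool_rot: [3.141, 0.002, 1.624]
contact_force: [-6.0, -1.4, -2.1]
opening: 0.0132
grip_force: 20.0
```

Request:
step_arm --motion '[[[0.005,0,0.03],0],[[0.005,0,0.03],0],[[0.005,0,0.03],0]]'

```text
time: 26.9
tool_pos: [0.5233, -0.2129, 0.0482]
tool_rot: [3.141, 0.002, 1.624]
contact_force: [-4.9, -0.8, -2.3]
opening: 0.0134
grip_force: 20.0
```

Request:
step_arm --motion '[[[0.005,0,0.03],0],[[0.01,0,0.06],0],[[0.01,0,0.06],0]]'

```text
time: 27.28
tool_pos: [0.5234, -0.2122, 0.0445]
tool_rot: [3.141, 0.002, 1.624]
contact_force: [-4.2, -0.6, -2.3]
opening: 0.0137
grip_force: 20.0
```

Request:
step_arm --motion '[[[0,0,0.03],0],[[0.005,0,0.05],0],[[0.005,0,0.05],0]]'

```text
time: 27.65
tool_pos: [0.5233, -0.2118, 0.0416]
tool_rot: [3.141, 0.001, 1.624]
contact_force: [-5.8, 0.2, -1.3]
opening: 0.0132
grip_force: 20.0
```

Request:
step_arm --motion '[[[0,0,0],0],[[0,0,0],0],[[0,0,0],0],[[0,0,0],0],[[0,0,0],0],[[0,0,0],0]]' --hand 100

```text
time: 28.4
tool_pos: [0.5233, -0.2109, 0.041]
tool_rot: [3.141, -0.0, 1.624]
contact_force: [0.4, -0.7, -0.1]
opening: 0.0559
grip_force: 0.0
```

Request:
step_arm --motion '[[[0,0,-0.4],0],[[0,0,-1],0],[[0,0,-1.7],0],[[0,0,-2.5],0],[[0,0,-3],0],[[0,0,-3],0],[[0,0,-3],0]]'

```text
time: 29.28
tool_pos: [0.5228, -0.2107, 0.22]
tool_rot: [-3.14, -0.001, 1.624]
contact_force: [-0.1, 0.5, -0.7]
opening: 0.0555
grip_force: 0.0
```

```bash
python3 pad.py 11; python3 - <<'E'
from h import *
c=snap('wrist','w11'); hsv=cv2.cvtColor(c['pixels'],cv2.COLOR_RGB2HSV); print(c['tp'],robot.observe()['contact_force'])
g=cv2.inRange(hsv,(0,0,0),(180,255,55)); u,v=proj(c,[[.523,-.211,.06]])[0].astype(int)
M=np.zeros_like(g); M[max(v-60,0):v+60,max(u-60,0):u+60]=1
for k in cv2.findContours(g*M,0,1)[0]:
    if cv2.contourArea(k)>150:
        r=cv2.minAreaRect(k); P=onz(c,cv2.boxPoints(r),.06); print(np.round(r[1],1),P.mean(0).round(4),P[:,:2].round(4).tolist())
g=cv2.inRange(hsv,(55,135,40),(79,255,255)); g=cv2.morphologyEx(g,cv2.MORPH_CLOSE,np.ones((9,9)))
k=max(cv2.findContours(g,0,1)[0],key=cv2.contourArea)
print('board',cv2.boundingRect(k),cv2.minAreaRect(onz(c,k[:,0],.037)[:,:2].astype(np.float32)*1000))
E
```

```text
side V [(40, 123), (42, 125), (44, 124), (46, 116), (48, 116), (50, 147), (52, 141), (54, 141), (56, 127), (58, 127), (60, 57), (62, 34), (64, 35), (66, 39), (68, 34), (70, 64), (72, 152), (74, 152), (76, 205), (78, 222), (80, 228), (82, 185), (84, 185), (86, 217), (88, 217), (90, 235), (92, 234), (94, 234), (96, 221), (98, 221), (100, 216), (102, 216), (104, 215), (106, 214), (108, 215)]
board y,x min/max [ 0.0281 -0.0268] [0.0788 0.0062]
scene V [(40, 107), (42, 100), (44, 100), (46, 166), (48, 166), (50, 125), (52, 125), (54, 40), (56, 39), (58, 31), (60, 31), (62, 28), (64, 27), (66, 27), (68, 96), (70, 96), (72, 186), (74, 186), (76, 253), (78, 253), (80, 176), (82, 176), (84, 253), (86, 253), (88, 253), (90, 254), (92, 254), (94, 240), (96, 238), (98, 236), (100, 236), (102, 236), (104, 236), (106, 236), (108, 201)]
board y,x min/max [ 0.035  -0.0264] [0.0774 0.014 ]
[ 0.52261651 -0.21057669  0.21948458] [-0.18038543  0.51825715  0.00266417]
[ 0.52261651 -0.21057669  0.21948458] [-0.28933713  0.49683028  0.25690981]
[59. 18.] [ 0.5238 -0.2118  0.06  ] [[0.5153, -0.1874], [0.5297, -0.1866], [0.5326, -0.2362], [0.5176, -0.237]]
board (346, 293, 36, 44) ((574.7835083007812, -308.2418212890625), (33.365474700927734, 44.882110595703125), 4.242517471313477)
```

```bash
python3 -c "
from cell import robot
print(robot.hand_in())"
```

```text
the job is handed in; nothing more can be done
None
```

The board is clamped on the rails and the job was handed in at about 29 s. The pad is compressed roughly 8 mm (about 7.5 N by its spring rate) and the bar reads as fully down in a notch. The first lowering landed on a land and loaded the latch close to, and I estimate below, the 60 N limit; the hand-in gave no verdict.

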